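# Trace a pump cam on the polar contour gauge

## Task

Check the pump cam on the contour gauge: take the ball-ended stylus (not the disc one) from the wooden rack and put it fully home, upright, in the hole of the gauge's carriage. Swing the bar back to its starting stop (swing 0), bring the ball lightly against the cam's edge, and then trace round to the far stop, keeping the ball pressed on the edge all the way with a light, even force of about 5 N, not less than 2 N and never more than 10 N. Leave the stylus standing in the carriage at the far stop; be gentle with the gauge, do not disturb the other stylus, the hex key or the loose spanner lying nearest the gauge.

Things in the scene. Friction and masses are not known exactly. Their poses are not given: they have to be found in the camera images.
- gauge: Contour gauge, fixed to the bench: round grey base, 176 mm across, 14 mm high, with a degree scale; an upright spindle in its middle carries the cam, and a swing bar turns about the spindle. Origin on the spindle's axis at bench level, z up; x is the scale's zero, within about 23 degrees of the robot's x. The spindle's knurled nut, its highest part, ends 64 mm above the bench.
- gauge_axis (a point): Point on the spindle's axis at the cam's mid-height, 50 mm above the bench; axes as the gauge's.
- swing (a joint): Angle of the aluminium swing bar (flat, under the cam, reaching 84 mm out) about the spindle, rad: 0 = starting stop, 2.6 = far stop, counter-clockwise from above. At 0 it points 1.833 rad counter-clockwise from the gauge's x axis, so it sweeps the robot's side from left to right. Light friction (about 1 N at the stylus); it stays where left. At first 0.2 to 0.45.
- carriage (a joint): Position of the steel carriage (block 26 x 24 mm) that slides outward along the swing bar, m: 0 = its hole's centre 30 mm from the spindle's axis, 0.034 = 64 mm. Friction about 0.6 N and no spring: it stays where it is left, so only the hand that holds the stylus keeps the ball on the cam. At first well out, 0.022 to 0.032.
- bush_mouth (a point): Centre of the mouth of the round blind hole in the carriage's top face, 41 mm above the bench; the hole is 9.2 mm across with a 2 mm chamfer and 16 mm deep. It moves with carriage and bar.
- bush_floor (a point): Centre of the floor of that hole, 25 mm above the bench, z up; the stylus is home when its foot is here.
- cam: Steel plate cam with one lobe, fixed on the spindle, 45 to 55 mm above the bench; origin on the spindle's axis at its underside. Its edge is about 27 mm from the axis at the starting stop, rises along a nearly straight flank to a nose of about 42 mm somewhere from 55 to 90 % of the swing, then falls again by up to 10 mm. Exact outline and setting on the spindle are unknown (the tracing finds them).
- stylus: Ball stylus, loose, 94 mm long, about 70 g, upright in one of the rack's two holes. Origin at its foot, z up along it. From the foot up: 8 mm spigot with chamfered end (0 to 20 mm), 14 mm ball centred at 25 mm, 8 mm neck, square aluminium handle, 16 x 16 mm, from 42 to 94 mm, its flat sides along its x and y axes.
- stylus_grip (a point): Middle of the ball stylus's 16 mm square handle, on its axis, 70 mm above its foot, axes along its flat sides: grip here from above, across two flats. In the rack it is 84 mm above the bench, home in the carriage 95 mm.
- stylus_ball (a point): Centre of the ball stylus's 14 mm ball, 25 mm above its foot; home in the carriage it is level with the cam's mid-height.
- stylus_foot (a point): Lower end of the ball stylus's spigot, on its axis; z along the stylus.
- disc_grip (a point): Middle of the handle of the other stylus (same length and handle, but a thin 22 mm disc in place of the ball), upright in the rack's other hole, 80 mm from the ball stylus; which hole holds which varies. Leave it there.
- rack: Fixed wooden rack of the styli, 50 x 130 x 30 mm, origin in the middle of its underside; two blind holes (9.6 mm across, 16 mm deep) in its top, 40 mm either way along its y axis.
- hex_key: Black hex key, 82 mm long, loose on the bench; leave it alone.
- spanner_13: Steel open-ended spanner, 174 mm long, loose, the one lying nearest the gauge on its left; leave it alone.
There are look-alikes about, which are no part of the job. Several things have the shape of the gauge; the one meant has the colours described above.

How it is judged:
On the way, in this order (a step that is already met when the one before it is completed fails the run):
1. the ball stylus stands fully home in the carriage's bush (z of stylus_foot in the frame of bush_floor below 0.003 m and horizontal distance between stylus_foot and bush_floor below 0.003 m and angle between stylus_foot's own z axis and vertical below 0.15 rad), for 0.2 s.
2. at the starting stop, the ball presses on the cam's edge (value of joint swing below 0.08 rad and contact force between stylus and cam between 2 and 10 N), for 0.2 s.
3. the ball presses on the cam's edge in part 1 of 7 of the way round (value of joint swing between 0.15 and 0.46 rad and contact force between stylus and cam between 2 and 10 N), for 0.2 s.
4. the ball presses on the cam's edge in part 2 of 7 of the way round (value of joint swing between 0.48 and 0.79 rad and contact force between stylus and cam between 2 and 10 N), for 0.2 s.
5. the ball presses on the cam's edge in part 3 of 7 of the way round (value of joint swing between 0.81 and 1.12 rad and contact force between stylus and cam between 2 and 10 N), for 0.2 s.
6. the ball presses on the cam's edge in part 4 of 7 of the way round (value of joint swing between 1.14 and 1.45 rad and contact force between stylus and cam between 2 and 10 N), for 0.2 s.
7. the ball presses on the cam's edge in part 5 of 7 of the way round (value of joint swing between 1.47 and 1.78 rad and contact force between stylus and cam between 2 and 10 N), for 0.2 s.
8. the ball presses on the cam's edge in part 6 of 7 of the way round (value of joint swing between 1.8 and 2.11 rad and contact force between stylus and cam between 2 and 10 N), for 0.2 s.
9. the ball presses on the cam's edge in part 7 of 7 of the way round (value of joint swing between 2.13 and 2.44 rad and contact force between stylus and cam between 2 and 10 N), for 0.2 s.
10. at the far stop, the ball still presses on the cam's edge (value of joint swing above 2.5 rad and contact force between stylus and cam between 2 and 10 N), for 0.2 s.
At the end, for the whole second after the job is handed in: the ball stylus stands at rest fully home in the carriage's hole (foot within 3 mm of the floor and of its centre, tilted less than 0.15 rad), with the swing bar at the far stop (above 2.5 rad) (all of step 1 and value of joint swing above 2.5 rad and linear speed of stylus below 0.02 m/s); the robot touches nothing.
It fails at once if the stylus presses on the cam with more than 10 N (contact force between stylus and cam above 10 N).
It fails at once if the swing bar is carried round (0.7 to 2.4) with the carriage drawn out more than 4 mm clear of the highest part of the cam (value of joint swing between 0.7 and 2.4 rad and value of joint carriage above 0.0235 m).
It fails at once if the stylus is forced into the gauge with more than 30 N (contact force between stylus and gauge above 30 N).
It fails at once if the other stylus is taken out or knocked over (distance of disc_grip from where it was at the start of the episode above 0.02 m).
It fails at once if the hex key or the loose spanner is disturbed (distance of any of hex_key, spanner_13 from where it was at the start of the episode above 0.015 m).
It also fails if it takes over 64 s, if anything falls off the work surface, if the arm or the gripper's body presses on something with over 40 N, if the wrist force passes 120 N, or if a joint passes its speed limit or range.

## Robot

A 6-joint arm with a two-finger parallel gripper is mounted at the origin on a cart in front of the work surface, level with it; the furniture and walls round the work are solid. World frame = base frame: x ahead of the robot, y to its left, z up, the work surface at z = 0. Lengths are in m, angles in rad, forces in N, time in s.
With the tool pointing down it reaches from about 0.225 to 0.725 m from the base axis. Payload 3.1 kg.
Tool frame: the origin (TCP) lies on the mounting face of the last link; the fingertips stand 173 mm ahead of it and the grasp point (between the pads) lies 155 mm ahead of it (tip_reach is the distance from the TCP to the fingertips, in m); z points along the fingers, y is the line along which they close (so a half turn about z gives the same grasp; the last joint's range is limited). The gripper opens to 85 mm and grips with 20 to 120 N. Pads are 22 mm wide; open, the fingers measure 114 mm over their backs; the gripper's body (76 mm by 85 mm) begins 54 mm behind the grasp point. The pads swing forward as they close: fully open they stand 13 mm farther back than shut.
Start: joints at [1.088, 0.048, 0.099, 1.622, 0, 1.443], TCP at [0.182, 0.492, 0.405] pointing down, gripper open.
Joint ranges: [-2.91, 2.91], [-0.99, 1.94], [-1.21, 1.42], [-2.12, 2.29], [-1.49, 1.47], [-3.14, 3.14]. Speed limits (rad/s): [2.79, 2.79, 3.14, 3.14, 3.14, 3.14].

## Interface

Orientations are given as a rotation vector (axis times angle).
In Python, from station import * gives the robot as it stands.
- The arm moves only by the shell command python3 -m crank 'ROWS' [FORCE]. ROWS is JSON, a list of rows, each a list of 3 entries, a list of its own where there are three numbers: the finger opening in mm, from 0 to 85.4, then the shift along the tool's x, y, z in mm, then the turn, a rotation vector about the tool's x, y, z in rad. In form: [[fingers, [tx, ty, tz], [ax, ay, az]], ...]. A call has 1 to 12 rows; each row shifts and turns the commanded pose from where the row before left it, along the tool's axes as they then stand; what a row does not reach is not made up. A row lasts 1/8 s, in which the tool goes at most 62.5 mm and 10.7 degrees, less where a joint would pass 70% of its speed; a pose out of reach is approached as far as the arm can. A call is refused whole if a number of a shift passes 62.5 or a number of a turn 0.188, either way. A call with a gripper value outside its range is refused whole. The fingers move at their own pace and stop on an object; FORCE is the grip in N (left out, the last holds). Time passes only in rows, so rows that do not move let the fingers close. It gives the time, the measured TCP pose, the force, the opening and the grip force at its end, in the units of the state.
- get_state(): the state, without advancing time (a new reading comes with each control period).
- grab_frame(name): name is "scene" or "top" or "wrist"; returns (picture, depth): 400x640x3 uint8, red, green, blue; 400x640 float32, m along the optical axis (not along the pixel's ray), 0 where there is no reading.
- camera_params(name): a dict with "vfov" (degrees; the focal length in pixels is half the picture's height over the tangent of half this angle, whatever the lens; pixels are square), "cx", "cy" (the principal point, pixels), "origin" and "rotation" of the camera in the world; the wrist camera has in their place "tool_from_camera" (4x4, takes a point from camera to tool coordinates, whose origin is the TCP and whose axes are the flange's). Camera axes: x right, y down, z forward; pixel columns grow to the right and rows downward; lengths in m; the calibration is good to about 2 mm. A picture is of the moment at which its call begins: read the wrist's pose just before it. camera_params takes no time and is no camera call.
- job_done(): hands the job in; it is judged then, once.
Trained networks look in the newest picture that a camera, given by its name, has taken for a name from the list of things; names that differ only in an ending like _2 or _b are one class to them, and where a whole thing is asked for, a point or a joint stands for the part that bears it (a point fixed in the world has none). Each returns a list of dicts, best first, with "conf" (0 to 1); they miss things now and then, are a little off and sometimes report something else, mostly with a low value. They report only what shows in the picture. A call takes as long as a camera call. They do not tell look-alikes from the thing itself.
- search_frame(camera, target): "at" ([column, row] in pixels, amid what is visible of it).
- outline_of(camera, target): "region" (400x640 bool, what is visible of it) and "at" ([column, row] in pixels, amid what is visible of it).
The state is a dict: "time": time; "joints": joint angles; "dq": joint speeds; "joint_efforts": joint torques, N m; "position": TCP position; "eef_rot": TCP orientation; "contact_force": force on the tool from outside, world axes, zero at the start; "moment": the same for the moment, N m; "gripper_width": finger opening in m; "grasp_force": force on a finger pad.
Only numpy, scipy, OpenCV 4.12 (cv2) and the standard library are available. Lean on these libraries where they do the work, as an engineer would, in place of code of your own. Each camera call takes 0.05 s, during which the arm holds its last target. There are 200 camera calls.

## Working session

There is one attempt and no reset: what is moved stays moved. The work goes in short steps, Python scripts to look and compute and a shell command to move; the robot and the scene stay as the last step left them, time stands still between calls to the robot, and variables do not carry over. Pictures are saved under pics/ and viewed, at most 10 in all, crops included, and the job is handed in when it is done.

```bash
ls; mkdir -p pics
cat > h.py <<'E'
from station import *
import numpy as np, cv2
from scipy.spatial.transform import Rotation as R
def cam(n):
    p=camera_params(n); s=get_state()
    img,d=grab_frame(n)
    f=200/np.tan(np.radians(p["vfov"])/2)
    if n=="wrist":
        T=np.eye(4);T[:3,:3]=R.from_rotvec(s["eef_rot"]).as_matrix();T[:3,3]=s["position"]
        T=T@np.array(p["tool_from_camera"]); Rm,o=T[:3,:3],T[:3,3]
    else:
        Rm=np.array(p["rotation"]);o=np.array(p["origin"])
        if Rm.shape!=(3,3): Rm=R.from_rotvec(Rm).as_matrix()
    return img,d,(f,p["cx"],p["cy"],Rm,o)
def world(c,u,v,z):  # scalar depth
    f,cx,cy,Rm,o=c
    return o+Rm@np.array([(u-cx)/f*z,(v-cy)/f*z,z])
def plane(c,u,v,h):  # intersect with world z=h
    f,cx,cy,Rm,o=c
    r=Rm@np.array([(u-cx)/f,(v-cy)/f,1]); return o+r*(h-o[2])/r[2]
def cloud(c,d):
    f,cx,cy,Rm,o=c; v,u=np.mgrid[:400,:640]
    return np.stack([(u-cx)/f*d,(v-cy)/f*d,d],-1)@Rm.T+o
def pix(c,P):
    f,cx,cy,Rm,o=c; q=Rm.T@(np.array(P)-o); return q[:2]/q[2]*f+[cx,cy]
E
python3 - <<'E'
from h import *
s=get_state(); print({k:np.round(v,3) for k,v in s.items()})
for n in("top","scene"):
    img,d,c=cam(n); print(n,c); cv2.imwrite(f"pics/{n}0.png",img[...,::-1])
    for t in("gauge","stylus","disc_grip","rack","carriage","swing","cam","hex_key","spanner_13"):
        print(t,[(round(r["conf"],2),np.round(r["at"]),np.round(world(c,*r["at"],d[int(r["at"][1]),int(r["at"][0])]),3)) for r in search_frame(n,t)][:6])
E
```

```text
pics
{'time': np.float64(0.0), 'joints': array([ 1.088,  0.049,  0.098,  1.622, -0.   ,  1.443]), 'dq': array([-0.   , -0.   , -0.001,  0.001, -0.001, -0.001]), 'joint_efforts': array([-1.0000e-03, -3.3879e+01,  3.2001e+01,  2.0000e-02, -0.0000e+00,
        0.0000e+00]), 'position': array([0.182, 0.492, 0.403]), 'eef_rot': array([-0.554, -3.092,  0.004]), 'contact_force': array([ 0.177, -0.265, -0.798]), 'moment': array([ 0.012,  0.029, -0.032]), 'grasp_force': np.float64(0.0), 'gripper_width': np.float64(0.085)}
top (np.float64(452.4365164942448), 314.40507057928056, 207.5643962115285, array([[-0.00149791, -0.99055792,  0.13708673],
       [-0.99999653,  0.00178084,  0.00194128],
       [-0.00216708, -0.13708335, -0.99055715]]), array([ 0.32590709, -0.17112719,  1.23892941]))
gauge [(0.79, array([443., 194.]), array([ 0.532, -0.52 ,  0.022])), (0.56, array([277., 183.]), array([ 0.555, -0.069,  0.061]))]
stylus [(0.65, array([355., 200.]), array([ 0.513, -0.279,  0.03 ]))]
disc_grip [(0.44, array([387., 211.]), array([ 0.476, -0.356,  0.086]))]
rack [(0.73, array([368., 211.]), arra
[... 1200 characters left out ...]
]), array([ 0.477, -0.339,  0.032]))]
carriage [(0.63, array([306., 176.]), array([ 0.521, -0.029,  0.04 ])), (0.54, array([437., 280.]), array([ 0.521, -0.497,  0.031]))]
swing [(0.66, array([439., 284.]), array([ 0.51 , -0.512,  0.037])), (0.56, array([305., 176.]), array([ 0.518, -0.032,  0.04 ])), (0.21, array([329., 176.]), array([ 0.556, -0.085,  0.055]))]
cam [(0.48, array([327., 170.]), array([ 0.56 , -0.072,  0.064]))]
hex_key [(0.65, array([288., 223.]), array([ 0.397, -0.119,  0.003]))]
spanner_13 [(0.71, array([364., 215.]), array([ 0.499, -0.284,  0.084])), (0.57, array([262., 157.]), array([ 0.507,  0.172, -0.001])), (0.18, array([328., 172.]), array([ 0.561, -0.076,  0.059]))]
```

Run:
```python
import cv2
a=cv2.imread("pics/top0.png")[110:290,150:500]; b=cv2.imread("pics/scene0.png")[110:330,220:500]
cv2.imwrite("pics/a.png",cv2.resize(a,None,fx=2.28,fy=2.28,interpolation=2));cv2.imwrite("pics/b.png",cv2.resize(b,None,fx=2.7,fy=2.7,interpolation=2))
```

```text
(no output)
```

View pics/a.png

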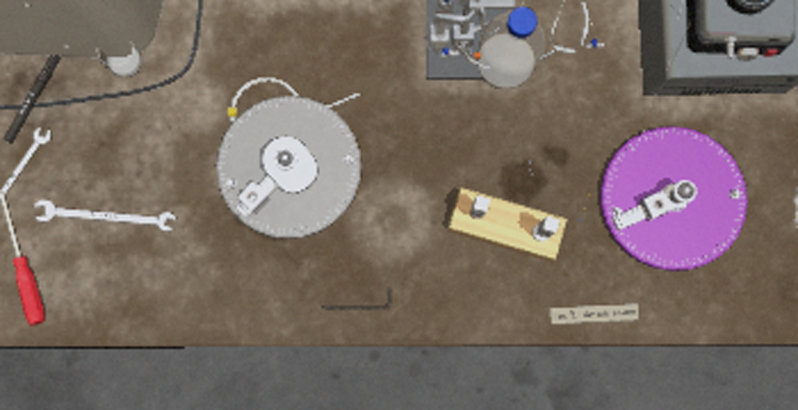

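View pics/b.png

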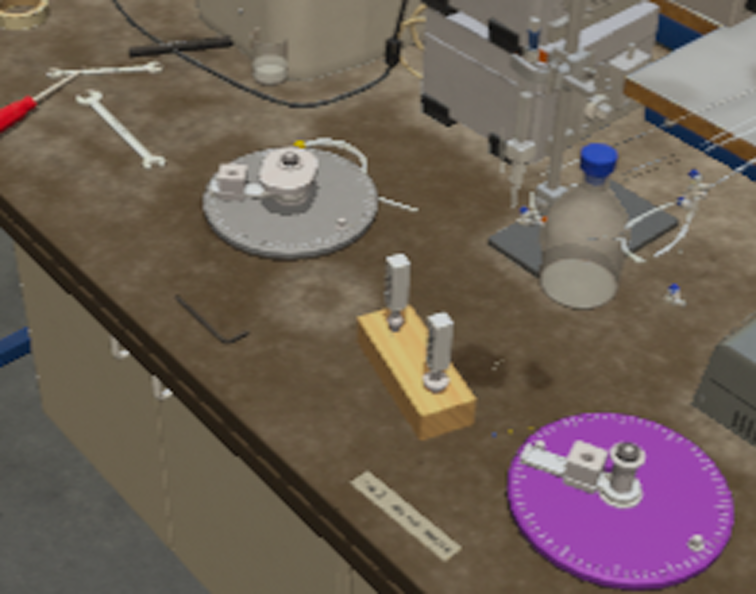

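The grey gauge (top px 277,183) carries the cam and is the one meant; the purple one (443,194) is a look-alike with no cam. In the rack, the left stylus (top ≈355,200, scene ≈367,215) shows a ball and the right one (scene ≈383,240) a disc. I'll confirm that with an enlarged crop and measure at the same time.

Run:
```python
from h import *
img,d,c=cam("scene"); a=img[190:265,340:410]
cv2.imwrite("pics/c.png",cv2.resize(a[...,::-1],None,fx=8,fy=8,interpolation=cv2.INTER_CUBIC))
np.set_printoptions(precision=4,suppress=True)
print(camera_params("wrist"))
Tm=R.from_rotvec(get_state()["eef_rot"]).as_matrix();print(Tm)
img,d,c=cam("top");P=cloud(c,d)
def sel(xy,r,z0,z1):
    m=(np.hypot(P[...,0]-xy[0],P[...,1]-xy[1])<r)&(P[...,2]>z0)&(P[...,2]<z1); return P[m]
for xy in((.505,-.28),(.477,-.357)):
    q=sel(xy,.04,.098,.12);print("sty",len(q),q.mean(0))
q=sel((.555,-.07),.12,.009,.019);(cx,cy),r=cv2.minEnclosingCircle(q[:,:2].astype(np.float32));print("base",cx,cy,r,len(q))
q=sel((.555,-.07),.05,.059,.069);print("nut",q.mean(0),len(q))
```

```text
{'vfov': 67.99075369821496, 'cx': 318.8908772342353, 'cy': 196.83090349821126, 'tool_from_camera': array([[ 0.001 , -0.9483, -0.3174,  0.0823],
       [ 1.    ,  0.0009,  0.0005,  0.0008],
       [-0.0002, -0.3174,  0.9483,  0.0306],
       [ 0.    ,  0.    ,  0.    ,  1.    ]])}
[[-0.9377  0.3474  0.    ]
 [ 0.3474  0.9377  0.    ]
 [-0.      0.     -1.    ]]
sty 41 [ 0.504  -0.2865  0.1079]
sty 42 [ 0.4809 -0.3627  0.1078]
base 0.5770325660705566 -0.06477057188749313 0.0987987369298935 2401
nut [ 0.5627 -0.0669  0.0617] 56
```

View pics/c.png

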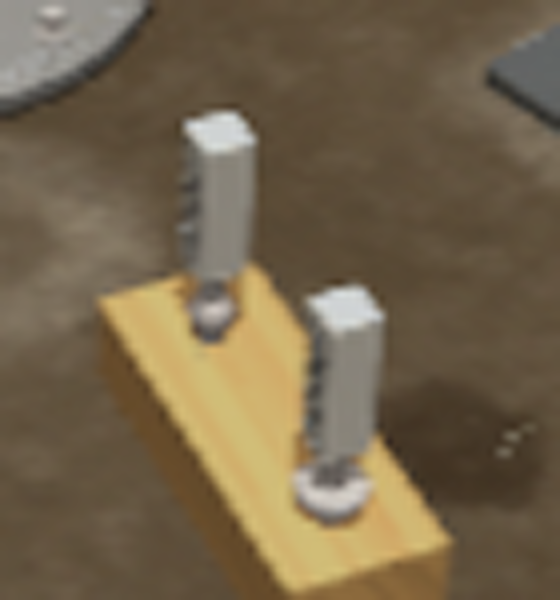

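The enlarged crop confirms it: the left stylus has the ball (crop 213,310) and the right one the disc (333,490). Next I move the wrist camera over the gauge.

```bash
python3 -m crank '[[85,[-48,-36,4],[0,0,0]],[85,[-48,-36,4],[0,0,0]],[85,[-48,-36,4],[0,0,0]],[85,[-48,-36,4],[0,0,0]],[85,[-48,-36,4],[0,0,0]],[85,[-48,-36,4],[0,0,0]],[85,[-48,-36,4],[0,0,0]],[85,[-48,-36,4],[0,0,0]],[85,[-48,-36,4],[0,0,0]],[85,[-48,-36,4],[0,0,0]],[85,[-48,-33,4],[0,0,0]],[85,[0,0,0],[0,0,0]]]'
python3 - <<'E'
from h import *
print(get_state()["position"],get_state()["dq"])
img,d,c=cam("wrist");np.savez("g1.npz",img=img,d=d,f=c[0],cx=c[1],cy=c[2],R=c[3],o=c[4])
cv2.imwrite("pics/g1.png",img[...,::-1])
for t in("cam","carriage","swing"):print(t,[(r["conf"],np.round(r["at"]),plane(c,*r["at"],.045)) for r in search_frame("wrist",t)])
P=cloud(c,d);print([ (k,int(((P[...,2]>k-.002)&(P[...,2]<k+.002)).sum())) for k in(.014,.041,.055,.064)])
E
```

```text
time: 2.6
position: [0.5423, -0.063, 0.3588]
eef_rot: [-0.562, -3.089, 0.001]
contact_force: [-0.8, 0.3, 0.1]
gripper_width: 0.0848
grasp_force: 0.0
[ 0.54234705 -0.06298979  0.3587789 ] [ 0.05621978 -0.06047541 -0.03603747  0.05344773  0.03490418  0.01782154]
cam [(0.97, array([312., 198.]), array([ 0.55231537, -0.07374607,  0.045     ])), (0.43, array([520.,  65.]), array([0.50162977, 0.14105709, 0.045     ]))]
carriage [(0.97, array([353., 152.]), array([ 0.52317705, -0.0200387 ,  0.045     ]))]
swing [(0.86, array([345., 154.]), array([ 0.52176034, -0.02765896,  0.045     ]))]
[(0.014, 17264), (0.041, 1557), (0.055, 3370), (0.064, 775)]
```

View pics/g1.png

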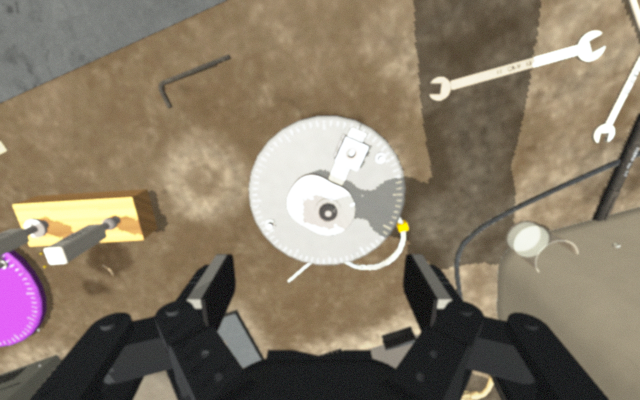

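The wrist view is clear: gauge disc at 327,190, nut at 328,212, cam around 320,203, carriage at 352,150 with its hole near 352,154. Next I retake it settled and fit the geometry.

Run:
```python
from h import *
np.set_printoptions(precision=4,suppress=True)
img,d,c=cam("wrist");print(get_state()["position"],np.abs(get_state()["dq"]).max())
np.savez("g1.npz",img=img,d=d,f=c[0],cx=c[1],cy=c[2],R=c[3],o=c[4])
P=cloud(c,d);z=P[...,2];G=np.array([.555,-.067])
near=np.hypot(P[...,0]-G[0],P[...,1]-G[1])<.11
def show(n,m,h=None):
    k,l,st,ce=cv2.connectedComponentsWithStats(m.astype(np.uint8));i=1+np.argmax(st[1:,4]);mm=l==i
    print(n,st[i],ce[i],P[mm].mean(0),"plane",plane(c,*ce[i],h)); return mm
b=show("base",near&(z>.008)&(z<.08),.014)
ct=max(cv2.findContours(b.astype(np.uint8),0,1)[0],key=cv2.contourArea)[:,0]
w=np.array([plane(c,*p,.014)[:2] for p in ct])
A=np.c_[2*w,np.ones(len(w))];s=np.linalg.lstsq(A,(w**2).sum(1),rcond=None)[0]
for _ in range(5):
    r=np.hypot(*(w-s[:2]).T);k=np.abs(r-np.median(r))<.003;s=np.linalg.lstsq(A[k],(w[k]**2).sum(1),rcond=None)[0]
print("base circle",s[:2],np.sqrt(s[2]+s[0]**2+s[1]**2),k.sum(),len(k))
show("nut",near&(z>.0605)&(z<.07),.064)
cm=show("cam",near&(z>.0505)&(z<.07),.055)
ca=show("carriage",near&(z>.036)&(z<.046),.041)
crop=cv2.resize(img[110:270,245:410],None,fx=3.6,fy=3.6,interpolation=cv2.INTER_CUBIC)[...,::-1]
cv2.imwrite("pics/g2.png",crop)
```

```text
[ 0.5405 -0.0585  0.3613] 0.007554230288403063
base [  245   118   156   147 17837] [322.6137 191.2834] [ 0.5573 -0.0593  0.0223] plane [ 0.5583 -0.0596  0.014 ]
base circle [ 0.5649 -0.0621] 0.08633341984349217 429 429
nut [314 205  19  18 239] [323.3766 213.682 ] [ 0.5656 -0.0622  0.0621] plane [ 0.5649 -0.0619  0.064 ]
cam [ 283  176   68   60 3008] [316.1902 206.0844] [ 0.5582 -0.0669  0.0557] plane [ 0.5582 -0.0669  0.055 ]
carriage [331 139  33  34 604] [346.7434 155.3427] [ 0.5237 -0.0222  0.0408] plane [ 0.5236 -0.0221  0.041 ]
```

View pics/g2.png

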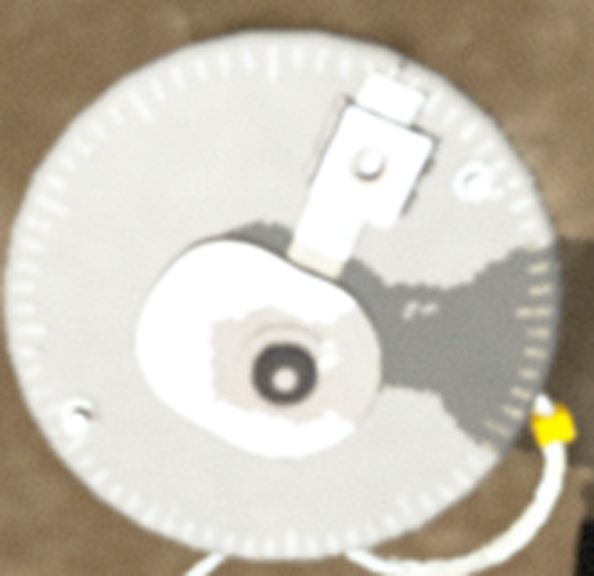

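```bash
python3 -m crank '[[85,[-11,-57,0],[0,0,0]],[85,[-11,-57,0],[0,0,0]],[85,[-11,-57,0],[0,0,0]],[85,[-11,-56,0],[0,0,0]],[85,[0,0,20],[0,0,0]],[85,[0,0,0],[0,0,0]],[85,[0,0,0],[0,0,0]],[85,[0,0,0],[0,0,0]]]'
cat > top.py <<'E'
from h import *
np.set_printoptions(precision=4,suppress=True)
img,d,c=cam("wrist");s=get_state();print(s["position"],s["eef_rot"],np.abs(s["dq"]).max())
P=cloud(c,d);z=P[...,2]
m=(z>.098)&(z<.118)&(np.hypot(P[...,0]-.5,P[...,1]+.32)<.12)
k,l,st,ce=cv2.connectedComponentsWithStats(m.astype(np.uint8))
Rm=R.from_rotvec(s["eef_rot"]).as_matrix()
for i in range(1,k):
    if st[i,4]<60:continue
    ct=max(cv2.findContours((l==i).astype(np.uint8),0,1)[0],key=cv2.contourArea)[:,0]
    w=np.array([plane(c,*p,.108)[:2] for p in ct],np.float32)
    print(st[i],ce[i],P[l==i].mean(0),plane(c,*ce[i],.108),cv2.minAreaRect(w*1000))
    print(" tool",(Rm.T@(plane(c,*ce[i],.108)-s["position"]))*1000)
print("tool y angle",np.degrees(np.arctan2(Rm[1,1],Rm[0,1])))
a=img[80:320,180:500];cv2.imwrite("pics/s1.png",cv2.resize(a[...,::-1],None,fx=2.5,fy=2.5))
E
python3 top.py
```

```text
time: 3.85
position: [0.5039, -0.2867, 0.342]
eef_rot: [0.551, 3.091, -0.001]
contact_force: [0.1, -1.2, -0.7]
gripper_width: 0.0853
grasp_force: 0.0
[ 0.5039 -0.2869  0.3419] [ 0.5514  3.0912 -0.0012] 0.006664149361663912
[308 200  23  25 493] [319.0203 212.4422] [ 0.503  -0.2854  0.1069] [ 0.5026 -0.2853  0.108 ] ((502.59454345703125, -285.3790588378906), (15.848077774047852, 18.5670223236084), 74.30854034423828)
 tool [  2.1484   1.1985 233.8885]
[201 206  27  24 550] [214.1709 217.8164] [ 0.4803 -0.3605  0.1063] [ 0.4799 -0.3597  0.108 ] ((479.727783203125, -359.6846618652344), (18.802919387817383, 18.40644645690918), 69.85101318359375)
 tool [ -2.2356 -76.464  233.9347]
tool y angle 69.77016571486875
```

View pics/s1.png

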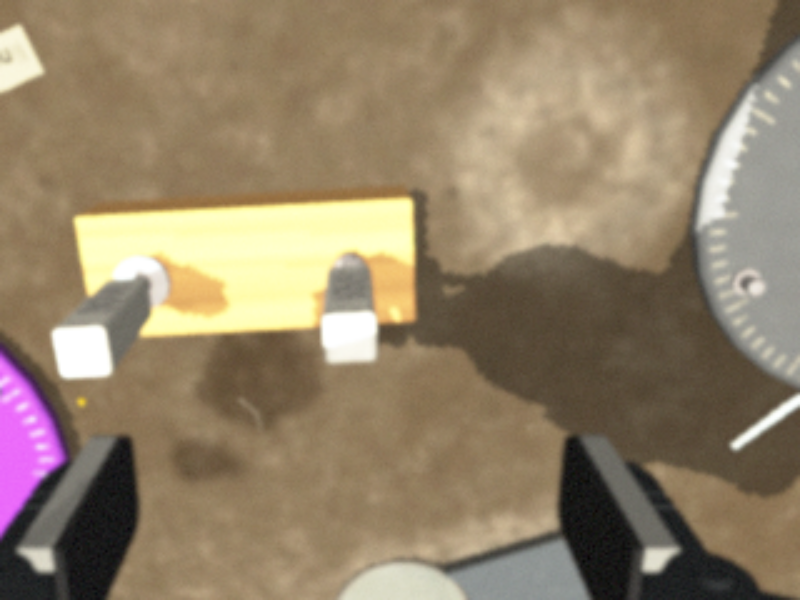

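```bash
python3 -m crank '[[50,[1.5,1,10],[0,0,-0.06]],[50,[0,0,20],[0,0,0]],[50,[0,0,20],[0,0,0]],[50,[0,0,20],[0,0,0]],[50,[0,0,20],[0,0,0]],[50,[0,0,10],[0,0,0]],[50,[0,0,0],[0,0,0]],[50,[0,0,0],[0,0,0]],[30,[0,0,0],[0,0,0]],[14,[0,0,0],[0,0,0]],[14,[0,0,0],[0,0,0]],[14,[0,0,0],[0,0,0]]]' 40
python3 -m crank '[[14,[0,0,0],[0,0,0]],[14,[0,0,0],[0,0,0]]]'; python3 -c "
from h import *
s=get_state();print(s['contact_force'],s['moment'],s['position'])"
```

```text
time: 5.4
position: [0.5025, -0.2866, 0.2416]
eef_rot: [0.461, 3.106, -0.001]
contact_force: [-0.5, 0.1, 3.1]
gripper_width: 0.0159
grasp_force: 39.6
time: 5.65
position: [0.5025, -0.2866, 0.2415]
eef_rot: [0.461, 3.106, -0.001]
contact_force: [-0.9, -0.3, 5.1]
gripper_width: 0.0155
grasp_force: 39.9
[-0.86227295 -0.34798755  5.05598992] [-0.04510038  0.04221075  0.04200728] [ 0.50253858 -0.28657809  0.24148783]
```

```bash
python3 -m crank '[[14,[0,0,-15],[0,0,0]],[14,[0,0,-35],[0,0,0]],[14,[0,0,-45],[0,0,0]],[14,[11,52,-5],[0,0,0]],[14,[11,52,0],[0,0,0]],[14,[11,52,0],[0,0,0]],[14,[11,52,0],[0,0,0]],[14,[12,51,0],[0,0,0]],[14,[0,0,25],[0,0,0]],[14,[0,0,25],[0,0,0]],[14,[0,0,8],[0,0,0]],[14,[0,0,0],[0,0,0]]]'
python3 -m crank '[[14,[0,0,0],[0,0,0]],[14,[0,0,0],[0,0,0]]]'
cat > look.py <<'E'
from h import *
import sys
img,d,c=cam("wrist");s=get_state();print(s["position"],np.abs(s["dq"]).max(),s["contact_force"],s["moment"])
a=img[100:270,220:440];cv2.imwrite(sys.argv[1],cv2.resize(a[...,::-1],None,fx=3.5,fy=3.5,interpolation=cv2.INTER_CUBIC))
for t in("stylus_foot","carriage"):print(t,[(r["conf"],np.round(r["at"])) for r in search_frame("wrist",t)])
Rm=R.from_rotvec(s["eef_rot"]).as_matrix()
p=s["position"]+Rm@[0,0,.2275];print("nominal foot px",pix(c,p),p)
p[2]=.041;print("nominal on mouth plane px",pix(c,p))
E
python3 look.py pics/h1.png
```

```text
time: 7.15
position: [0.5235, -0.0223, 0.2822]
eef_rot: [-0.461, -3.105, -0.0]
contact_force: [0.3, 0.1, -0.7]
gripper_width: 0.0153
grasp_force: 39.5
time: 7.4
position: [0.5244, -0.0225, 0.284]
eef_rot: [0.462, 3.105, -0.0]
contact_force: [-0.1, 0.2, -0.3]
gripper_width: 0.0155
grasp_force: 39.5
[ 0.52436023 -0.02248025  0.28382013] 0.006800303726735769 [-0.30418975 -0.69771538 -1.0778772 ] [ 0.01963009 -0.0144728  -0.01777166]
stylus_foot [(0.57, array([317., 281.]))]
carriage [(0.97, array([318., 205.]))]
nominal foot px [317.54662325 218.15326371] [ 0.52477059 -0.02254385  0.05632051]
nominal on mouth plane px [317.62078489 210.4115391 ]
```

View pics/h1.png

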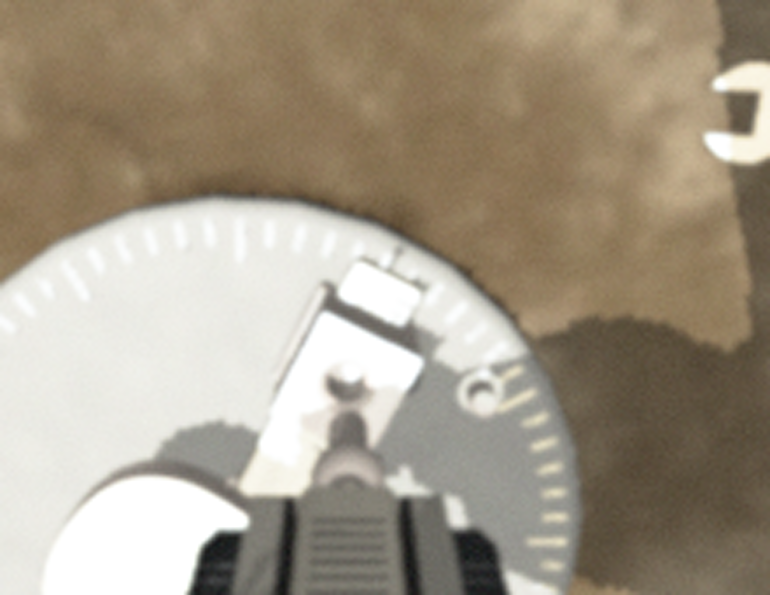

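Foot end is at about crop 347,415 and the hole at 350,381. The stylus needs roughly +2.3 mm in tool x and +0.6 mm in y. I'll go lower and look closer.

```bash
python3 -m crank '[[14,[2.3,0.6,5],[0,0,0]],[14,[0,0,5],[0,0,0]],[14,[0,0,2],[0,0,0]],[14,[0,0,0],[0,0,0]],[14,[0,0,0],[0,0,0]]]'
sed -i 's/img\[100:270,220:440\]/img[185:245,280:360]/; s/fx=3.5,fy=3.5/fx=10,fy=10/' look.py; python3 look.py pics/h2.png
```

```text
time: 8.18
position: [0.522, -0.021, 0.2708]
eef_rot: [0.461, 3.107, -0.0]
contact_force: [1.1, 0.6, -0.6]
gripper_width: 0.0157
grasp_force: 39.5
[ 0.52205287 -0.02103284  0.27087366] 0.002380822443162602 [ 0.01240425  0.2026012  -0.0169035 ] [-0.01498091 -0.03702156 -0.02555837]
stylus_foot []
carriage [(0.81, array([316., 212.]))]
nominal foot px [317.50229359 218.61611705] [ 0.5221252  -0.02104882  0.04337367]
nominal on mouth plane px [317.51580561 217.34819226]
```

View pics/h2.png

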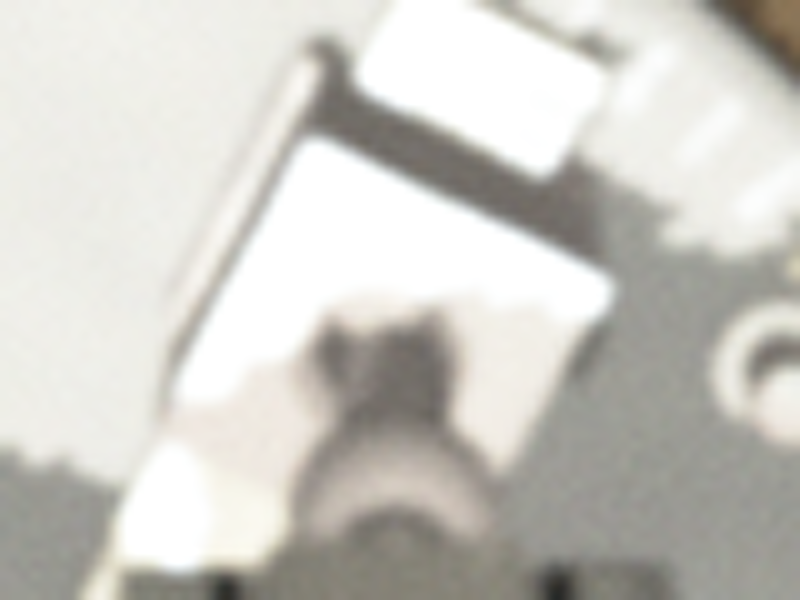

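The block's top-face corners put the hole at about crop (390,343). The foot projects to about (398,352), so shift +0.7 mm in x and −0.5 mm in y, then lower gently.

```bash
python3 -m crank '[[14,[0.7,-0.5,2],[0,0,0]],[14,[0,0,1.5],[0,0,0]],[14,[0,0,1.5],[0,0,0]],[14,[0,0,1],[0,0,0]],[14,[0,0,0],[0,0,0]]]'; python3 -c "
from h import *
s=get_state();print(s['contact_force'],s['moment'],s['position'])"
```

```text
time: 8.95
position: [0.5211, -0.0213, 0.2645]
eef_rot: [-0.461, -3.107, -0.0]
contact_force: [0.4, -0.4, -0.6]
gripper_width: 0.0153
grasp_force: 39.5
[ 0.36780947 -0.42204712 -0.57454937] [-0.06121556 -0.18804788 -0.01740672] [ 0.52112872 -0.02127263  0.26451901]
```

```bash
python3 -m crank '[[14,[0,0,1.5],[0,0,0]],[14,[0,0,1.5],[0,0,0]],[14,[0,0,1],[0,0,0]],[14,[0,0,0],[0,0,0]],[14,[0,0,0],[0,0,0]]]'; python3 -c "
from h import *
s=get_state();print(s['contact_force'],s['moment'],s['position'])"
```

```text
time: 9.57
position: [0.5211, -0.0213, 0.2607]
eef_rot: [-0.461, -3.107, -0.0]
contact_force: [1.2, -0.7, -0.6]
gripper_width: 0.0156
grasp_force: 39.5
[ 1.16155676 -0.69583483 -0.57365609] [-0.13471329 -0.14092461  0.0491963 ] [ 0.52111277 -0.02128838  0.26065994]
```

```bash
python3 -m crank '[[14,[0,0,2],[0,0,0]],[14,[0,0,2],[0,0,0]],[14,[0,0,2],[0,0,0]],[14,[0,0,1],[0,0,0]],[14,[0,0,0],[0,0,0]]]';python3 -m crank '[[14,[0,0,0.7],[0,0,0]],[14,[0,0,0],[0,0,0]]]'; python3 -c "
from h import *
s=get_state();print(s['contact_force'],s['moment'],s['position'])"
```

```text
time: 10.2
position: [0.5211, -0.0213, 0.2535]
eef_rot: [-0.461, -3.107, -0.0]
contact_force: [0.6, -0.4, -0.9]
gripper_width: 0.0154
grasp_force: 39.5
time: 10.45
position: [0.5211, -0.0213, 0.253]
eef_rot: [-0.461, -3.107, -0.0]
contact_force: [-0.3, -1.0, 0.1]
gripper_width: 0.0155
grasp_force: 39.5
[-0.30776358 -1.01917541  0.06385819] [-0.08005633 -0.08533645  0.02003474] [ 0.52111839 -0.02128102  0.25295125]
```

```bash
cat > pol.py <<'E'
# usage: pol.py r1,a1 r2,a2 ... (mm, deg) : tool shifts from commanded pose in cmd.txt
from h import *
import sys
AX=np.array([562.4,-61.2])
y=np.array([.289,.957]);y/=np.hypot(*y);x=np.array([-y[1],y[0]])
def xy(r,a): return AX+r*np.array([np.cos(np.radians(a)),np.sin(np.radians(a))])
def pol(p): q=np.array(p)-AX; return np.hypot(*q),np.degrees(np.arctan2(q[1],q[0]))%360
if __name__=="__main__":
    s=get_state();p=s["position"][:2]*1000;F=s["contact_force"]
    r,a=pol(p);e=np.array([np.cos(np.radians(a)),np.sin(np.radians(a))]);t=np.array([-e[1],e[0]])
    print("meas r %.1f a %.1f z %.1f | Fr %.1f Ft %.1f Fz %.1f"%(r,a,s["position"][2]*1000,F[:2]@e,F[:2]@t,F[2]))
E
cat > outl.py <<'E'
from h import *
g=np.load("g1.npz");c=(float(g["f"]),float(g["cx"]),float(g["cy"]),g["R"],g["o"]);d=g["d"];img=g["img"]
P=cloud(c,d);z=P[...,2];A=np.array([.5649,-.0620])
m=(np.hypot(P[...,0]-A[0],P[...,1]-A[1])<.06)&(z>.050)&(z<.07)
ct=max(cv2.findContours(cv2.resize(m.astype(np.float32),None,fx=4,fy=4,interpolation=1).__gt__(.5).astype(np.uint8),0,1)[0],key=cv2.contourArea)[:,0]
w=np.array([plane(c,(p[0]+.5)/4-.5,(p[1]+.5)/4-.5,.055)[:2] for p in ct])-A
# ball-centre path: radius at angle such that distance to outline = 7 mm
out=[]
for a in range(90,300,5):
    e=np.array([np.cos(np.radians(a)),np.sin(np.radians(a))])
    r=max((q@e+np.sqrt(max(.007**2-(q@q-(q@e)**2),-1)) for q in w if q@e>0 and q@q-(q@e)**2<.007**2))
    out.append((a,round(r*1000,1)))
print(out)
E
python3 outl.py; python3 -m crank '[[14,[0,0,0.7],[0,0,0]],[14,[0,0,0],[0,0,0]],[14,[0,0,0.7],[0,0,0]],[14,[0,0,0],[0,0,0]]]'; python3 pol.py
```

```text
[(90, np.float64(33.8)), (95, np.float64(33.8)), (100, np.float64(34.0)), (105, np.float64(34.0)), (110, np.float64(33.9)), (115, np.float64(33.8)), (120, np.float64(34.0)), (125, np.float64(34.4)), (130, np.float64(34.6)), (135, np.float64(34.2)), (140, np.float64(34.3)), (145, np.float64(34.4)), (150, np.float64(35.0)), (155, np.float64(37.0)), (160, np.float64(38.4)), (165, np.float64(40.4)), (170, np.float64(42.1)), (175, np.float64(44.1)), (180, np.float64(45.4)), (185, np.float64(47.1)), (190, np.float64(48.1)), (195, np.float64(48.5)), (200, np.float64(48.9)), (205, np.float64(48.7)), (210, np.float64(48.9)), (215, np.float64(48.8)), (220, np.float64(48.9)), (225, np.float64(48.8)), (230, np.float64(48.5)), (235, np.float64(48.5)), (240, np.float64(47.7)), (245, np.float64(47.3)), (250, np.float64(47.1)), (255, np.float64(46.2)), (260, np.float64(45.0)), (265, np.float64(43.7)), (270, np.float64(42.1)), (275, np.float64(40.8)), (280, np.float64(39.2)), (285, np.float64(37.8)), (290, np.float64(36.8)), (295, np.float64(35.9))]
time: 10.95
position: [0.5214, -0.0213, 0.2524]
eef_rot: [0.461, 3.106, -0.0]
contact_force: [-1.0, 0.7, 3.7]
gripper_width: 0.0153
grasp_force: 40.1
meas r 57.2 a 135.8 z 252.4 | Fr 1.2 Ft 0.2 Fz 3.7
```

Stylus is on the floor of the bush (Fz ≈ 4 N). Now I swing the bar back to the starting stop.

```bash
python3 -m crank '[[14,[-0.7,1.3,-0.4],[0,0,0]],[14,[-1.5,2.6,0],[0,0,0]],[14,[-1.5,2.6,0],[0,0,0]],[14,[-1.6,2.5,0],[0,0,0]],[14,[0,0,0],[0,0,0]]]'; python3 pol.py; python3 -m crank '[[14,[-1.2,1.6,0],[0,0,0]],[14,[-1.2,1.6,0],[0,0,0]],[14,[0,0,0],[0,0,0]]]'; python3 pol.py
```

```text
time: 11.58
position: [0.5294, -0.0141, 0.2524]
eef_rot: [0.461, 3.106, 0.001]
contact_force: [1.2, -0.6, 5.3]
gripper_width: 0.0153
grasp_force: 40.2
meas r 57.5 a 125.0 z 252.4 | Fr -1.2 Ft -0.6 Fz 5.3
time: 11.95
position: [0.5323, -0.0118, 0.2524]
eef_rot: [0.461, 3.107, -0.0]
contact_force: [-0.1, -1.3, 5.7]
gripper_width: 0.0151
grasp_force: 40.3
meas r 57.8 a 121.3 z 252.4 | Fr -1.0 Ft 0.8 Fz 5.7
```

```bash
python3 -m crank '[[14,[-0.6,0.6,-0.8],[0,0,0]],[14,[-1.4,1.4,0],[0,0,0]],[14,[0,0,0],[0,0,0]]]'; python3 pol.py; python3 -m crank '[[14,[-0.7,0.7,0],[0,0,0]],[14,[-0.7,0.7,0],[0,0,0]],[14,[0,0,0],[0,0,0]]]'; python3 pol.py
```

```text
time: 12.32
position: [0.5346, -0.0104, 0.2525]
eef_rot: [-0.461, -3.107, -0.0]
contact_force: [-0.1, -1.1, 2.9]
gripper_width: 0.0154
grasp_force: 40.0
meas r 57.9 a 118.7 z 252.5 | Fr -0.9 Ft 0.6 Fz 2.9
time: 12.7
position: [0.5362, -0.0095, 0.2525]
eef_rot: [-0.461, -3.107, -0.0]
contact_force: [-0.8, -0.6, 2.8]
gripper_width: 0.0153
grasp_force: 39.9
meas r 57.9 a 116.8 z 252.5 | Fr -0.2 Ft 1.0 Fz 2.8
```

```bash
python3 -m crank '[[14,[-1,0.9,0],[0,0,0]],[14,[-0.8,0.7,0],[0,0,0]],[14,[0,0,0],[0,0,0]]]'; python3 pol.py; python3 -m crank '[[14,[-0.8,0.6,0],[0,0,0]],[14,[-0.8,0.6,0],[0,0,0]],[14,[0,0,0],[0,0,0]]]'; python3 pol.py
```

```text
time: 13.08
position: [0.5381, -0.0086, 0.2525]
eef_rot: [-0.461, -3.106, 0.001]
contact_force: [-0.8, -1.1, 2.5]
gripper_width: 0.0155
grasp_force: 39.9
meas r 57.9 a 114.8 z 252.5 | Fr -0.7 Ft 1.2 Fz 2.5
time: 13.45
position: [0.5391, -0.0082, 0.2524]
eef_rot: [-0.461, -3.103, 0.004]
contact_force: [-5.3, -1.9, 4.7]
gripper_width: 0.0154
grasp_force: 40.2
meas r 57.9 a 113.7 z 252.4 | Fr 0.4 Ft 5.6 Fz 4.7
```

```bash
python3 -m crank '[[14,[0.4,-0.3,-0.3],[0,0,0]],[14,[-1.65,-1.9,0],[0,0,0]],[14,[-1.65,-1.9,0],[0,0,0]],[14,[-1.65,-1.9,0],[0,0,0]],[14,[-1.65,-1.9,0],[0,0,0]],[14,[-1.65,-1.9,0],[0,0,0]],[14,[-1.65,-1.9,0],[0,0,0]],[14,[-1.65,-1.9,0],[0,0,0]],[14,[-1.65,-1.9,0],[0,0,0]],[14,[0,0,0],[0,0,0]]]'; python3 pol.py
```

```text
time: 14.7
position: [0.5477, -0.0268, 0.2526]
eef_rot: [-0.462, -3.106, 0.002]
contact_force: [-4.7, -2.9, 2.7]
gripper_width: 0.0152
grasp_force: 39.9
meas r 37.4 a 113.1 z 252.6 | Fr -0.9 Ft 5.4 Fz 2.7
```

```bash
python3 -m crank '[[14,[-0.5,-0.6,0],[0,0,0]],[14,[0,0,0],[0,0,0]],[14,[0,0,0],[0,0,0]]]'; python3 pol.py
```

```text
time: 15.08
position: [0.548, -0.0273, 0.2526]
eef_rot: [-0.461, -3.106, 0.001]
contact_force: [-4.5, -2.4, 1.0]
gripper_width: 0.0154
grasp_force: 39.8
meas r 36.8 a 113.1 z 252.6 | Fr -0.5 Ft 5.1 Fz 1.0
```

```bash
python3 -m crank '[[14,[0,-1,0],[0,0,0]],[14,[-0.5,-0.5,0],[0,0,0]],[14,[0,0,0],[0,0,0]],[14,[0,0,0],[0,0,0]]]'; python3 pol.py;python3 -m crank '[[14,[-0.3,-0.4,0],[0,0,0]],[14,[0,0,0],[0,0,0]],[14,[0,0,0],[0,0,0]]]'; python3 pol.py
```

```text
time: 15.58
position: [0.5483, -0.0287, 0.2526]
eef_rot: [-0.461, -3.107, 0.0]
contact_force: [-3.6, -1.4, -1.1]
gripper_width: 0.0157
grasp_force: 39.6
meas r 35.4 a 113.5 z 252.6 | Fr 0.1 Ft 3.8 Fz -1.1
time: 15.95
position: [0.5485, -0.0292, 0.2528]
eef_rot: [-0.461, -3.107, 0.0]
contact_force: [-3.3, -1.0, -1.9]
gripper_width: 0.0155
grasp_force: 39.5
meas r 34.9 a 113.5 z 252.8 | Fr 0.4 Ft 3.4 Fz -1.9
```

```bash
python3 -m crank '[[14,[-0.3,-0.4,0],[0,0,0]],[14,[0,0,0],[0,0,0]],[14,[0,0,0],[0,0,0]]]'; python3 pol.py
```

```text
time: 16.32
position: [0.5487, -0.0297, 0.253]
eef_rot: [-0.461, -3.107, 0.0]
contact_force: [-3.3, -0.4, -2.2]
gripper_width: 0.0155
grasp_force: 39.4
meas r 34.3 a 113.4 z 253.0 | Fr 1.0 Ft 3.2 Fz -2.2
```

```bash
python3 -m crank '[[14,[-0.3,-0.4,0.5],[0,0,0]],[14,[0,0,0],[0,0,0]],[14,[0,0,0],[0,0,0]]]'; python3 pol.py;python3 -m crank '[[14,[-0.3,-0.3,0],[0,0,0]],[14,[0,0,0],[0,0,0]],[14,[0,0,0],[0,0,0]]]'; python3 pol.py
```

```text
time: 16.7
position: [0.549, -0.0303, 0.2529]
eef_rot: [0.462, 3.107, -0.001]
contact_force: [-4.2, -1.8, -0.7]
gripper_width: 0.0153
grasp_force: 39.5
meas r 33.7 a 113.4 z 252.9 | Fr -0.0 Ft 4.6 Fz -0.7
time: 17.08
position: [0.5492, -0.0306, 0.2529]
eef_rot: [0.461, 3.107, -0.0]
contact_force: [-4.7, -1.1, 1.3]
gripper_width: 0.0153
grasp_force: 39.7
meas r 33.3 a 113.3 z 252.9 | Fr 0.9 Ft 4.7 Fz 1.3
```

```bash
for i in 1; do python3 -m crank '[[14,[-0.2,-0.5,0],[0,0,0]],[14,[0,0,0],[0,0,0]],[14,[0,0,0],[0,0,0]]]' >/dev/null; python3 pol.py; done; python3 -m crank '[[14,[-0.3,-0.4,0],[0,0,0]],[14,[0,0,0],[0,0,0]],[14,[0,0,0],[0,0,0]]]'>/dev/null; python3 pol.py
```

```text
meas r 32.8 a 113.4 z 252.8 | Fr 0.1 Ft 4.7 Fz 1.5
meas r 32.3 a 113.4 z 252.8 | Fr -0.4 Ft 4.2 Fz 1.7
```

```bash
python3 -m crank '[[14,[-0.3,-0.4,0],[0,0,0]],[14,[0,0,0],[0,0,0]],[14,[0,0,0],[0,0,0]]]'>/dev/null; python3 pol.py;  python3 -m crank '[[14,[-0.3,-0.4,0],[0,0,0]],[14,[0,0,0],[0,0,0]],[14,[0,0,0],[0,0,0]]]'>/dev/null; python3 pol.py
```

```text
meas r 31.9 a 113.5 z 252.6 | Fr 0.3 Ft 2.9 Fz 1.2
meas r 31.5 a 113.6 z 252.6 | Fr 0.9 Ft 2.7 Fz 1.5
```

```bash
python3 -m crank '[[14,[-0.3,-0.4,0],[0,0,0]],[14,[0,0,0],[0,0,0]],[14,[0,0,0],[0,0,0]]]'>/dev/null; python3 pol.py;  python3 pol.py;python3 pol.py
```

```text
meas r 31.2 a 113.7 z 252.6 | Fr 2.6 Ft 2.7 Fz 0.8
meas r 31.2 a 113.7 z 252.6 | Fr 2.6 Ft 2.7 Fz 0.8
meas r 31.2 a 113.7 z 252.6 | Fr 2.6 Ft 2.7 Fz 0.8
```

```bash
python3 -m crank '[[14,[-0.3,-0.4,0],[0,0,0]],[14,[0,0,0],[0,0,0]],[14,[0,0,0],[0,0,0]]]'>/dev/null; python3 pol.py;  python3 pol.py
```

```text
meas r 30.9 a 113.7 z 252.6 | Fr 5.4 Ft 1.6 Fz 2.0
meas r 30.9 a 113.7 z 252.6 | Fr 5.4 Ft 1.6 Fz 2.0
```

```bash
python3 outl.py > o.txt; sed -i 's/AX=.*/AX=np.array([563.4,-63.4])/' pol.py
cat > plan.py <<'E'
# plan.py DEG ROWS: report state, print tool-axis rows to trace DEG onward
from pol import *
import re
from scipy.interpolate import UnivariateSpline
T=np.array([(float(a),float(b)) for a,b in re.findall(r"\((\d+), np.float64\(([\d.]+)\)",open("o.txt").read())])
sp=UnivariateSpline(T[:,0],T[:,1],s=len(T)*.03)
deg,n=float(sys.argv[1]),int(sys.argv[2])
s=get_state();p=s["position"][:2]*1000;F=s["contact_force"]
r,a=pol(p)
pt=lambda a:xy(float(sp(a)),a)
t=pt(a+1)-pt(a-1);t/=np.hypot(*t);N=np.array([t[1],-t[0]])   # outward for ccw travel
fn=F[:2]@N;ft=F[:2]@t
print("r %.1f model %.1f a %.1f swing~%.2f z %.1f | Fn %.1f Ft %.1f Fz %.1f"%(r,sp(a),a,np.radians(a-114.6),s["position"][2]*1000,fn,ft,F[2]))
A=np.linspace(a,a+deg,n+1);Q=np.array([pt(v) for v in A]);D=np.diff(Q,axis=0)
D+=N*(fn-5.2)/5.5*.8/n
print("rows",[[round(float(v@x),2),round(float(v@y),2)] for v in D])
E
python3 -m crank '[[14,[0,0,0],[0,0,0]],[14,[0,0,0],[0,0,0]]]'>/dev/null;python3 plan.py 6 6
```

```text
r 33.3 model 34.0 a 113.8 swing~-0.01 z 252.6 | Fn 5.7 Ft 1.6 Fz 1.0
rows [[0.46, -0.37], [0.46, -0.38], [0.45, -0.38], [0.45, -0.39], [0.44, -0.4], [0.44, -0.4]]
```

```bash
python3 -m crank '[[14,[0.46,-0.37,0],[0,0,0]],[14,[0.46,-0.38,0],[0,0,0]],[14,[0.45,-0.38,0],[0,0,0]],[14,[0.45,-0.39,0],[0,0,0]],[14,[0.44,-0.4,0],[0,0,0]],[14,[0.44,-0.4,0],[0,0,0]],[14,[0,0,0],[0,0,0]]]'>/dev/null;python3 plan.py 6 6
```

```text
r 33.3 model 34.0 a 118.0 swing~0.06 z 252.6 | Fn 5.2 Ft -2.4 Fz -0.4
rows [[0.43, -0.41], [0.43, -0.41], [0.42, -0.42], [0.42, -0.43], [0.41, -0.43], [0.41, -0.44]]
```

Tracking well; I continue.

```bash
python3 -m crank '[[14,[0.43,-0.41,0],[0,0,0]],[14,[0.43,-0.41,0],[0,0,0]],[14,[0.42,-0.42,0],[0,0,0]],[14,[0.42,-0.43,0],[0,0,0]],[14,[0.41,-0.43,0],[0,0,0]],[14,[0.41,-0.44,0],[0,0,0]],[14,[0,0,0],[0,0,0]]]'>/dev/null;python3 plan.py 8 8
```

```text
r 33.4 model 34.2 a 124.1 swing~0.17 z 252.7 | Fn 4.6 Ft -2.5 Fz -0.0
rows [[0.39, -0.45], [0.38, -0.46], [0.37, -0.47], [0.36, -0.48], [0.35, -0.49], [0.34, -0.5], [0.33, -0.51], [0.31, -0.51]]
```

```bash
python3 -m crank '[[14,[0.39,-0.45,0],[0,0,0]],[14,[0.38,-0.46,0],[0,0,0]],[14,[0.37,-0.47,0],[0,0,0]],[14,[0.36,-0.48,0],[0,0,0]],[14,[0.35,-0.49,0],[0,0,0]],[14,[0.34,-0.5,0],[0,0,0]],[14,[0.33,-0.51,0],[0,0,0]],[14,[0.31,-0.51,0],[0,0,0]],[14,[0,0,0],[0,0,0]]]'>/dev/null;python3 plan.py 8 8
```

```text
r 33.5 model 34.4 a 134.8 swing~0.35 z 252.6 | Fn 2.8 Ft -2.6 Fz -0.2
rows [[0.22, -0.56], [0.21, -0.57], [0.2, -0.57], [0.19, -0.57], [0.19, -0.57], [0.19, -0.57], [0.19, -0.57], [0.2, -0.57]]
```

```bash
python3 -m crank '[[14,[0.06,-0.65,0],[0,0,0]],[14,[0.1,-0.62,0],[0,0,0]],[14,[0.22,-0.56,0],[0,0,0]],[14,[0.22,-0.56,0],[0,0,0]],[14,[0.22,-0.57,0],[0,0,0]],[14,[0,0,0],[0,0,0]]]'>/dev/null;python3 plan.py 6 6
```

```text
r 33.2 model 34.3 a 139.8 swing~0.44 z 252.6 | Fn 3.4 Ft -3.2 Fz 0.7
rows [[0.19, -0.57], [0.19, -0.57], [0.2, -0.57], [0.21, -0.56], [0.23, -0.56], [0.25, -0.55]]
```

```bash
python3 -m crank '[[14,[0.06,-0.62,0],[0,0,0]],[14,[0.15,-0.59,0],[0,0,0]],[14,[0.2,-0.57,0],[0,0,0]],[14,[0.21,-0.56,0],[0,0,0]],[14,[0.23,-0.56,0],[0,0,0]],[14,[0.25,-0.55,0],[0,0,0]],[14,[0,0,0],[0,0,0]]]'>/dev/null;python3 plan.py 6 6
```

```text
r 33.3 model 34.5 a 145.5 swing~0.54 z 252.6 | Fn 4.8 Ft -3.2 Fz 1.0
rows [[0.29, -0.54], [0.31, -0.54], [0.33, -0.54], [0.35, -0.55], [0.36, -0.55], [0.37, -0.56]]
```

```bash
python3 -m crank '[[14,[0.29,-0.54,0],[0,0,0]],[14,[0.31,-0.54,0],[0,0,0]],[14,[0.33,-0.54,0],[0,0,0]],[14,[0.35,-0.55,0],[0,0,0]],[14,[0.36,-0.55,0],[0,0,0]],[14,[0.37,-0.56,0],[0,0,0]],[14,[0,0,0],[0,0,0]]]'>/dev/null;python3 plan.py 6 6
```

```text
r 34.4 model 35.7 a 151.5 swing~0.64 z 252.6 | Fn 5.7 Ft -3.5 Fz 0.9
rows [[0.41, -0.55], [0.41, -0.56], [0.42, -0.57], [0.42, -0.58], [0.43, -0.59], [0.42, -0.6]]
```

```bash
python3 -m crank '[[14,[0.41,-0.55,0],[0,0,0]],[14,[0.41,-0.56,0],[0,0,0]],[14,[0.42,-0.57,0],[0,0,0]],[14,[0.42,-0.58,0],[0,0,0]],[14,[0.43,-0.59,0],[0,0,0]],[14,[0.42,-0.6,0],[0,0,0]],[14,[0,0,0],[0,0,0]]]'>/dev/null;python3 plan.py 8 8
```

```text
r 36.4 model 37.7 a 157.8 swing~0.75 z 252.6 | Fn 5.4 Ft -3.0 Fz 1.2
rows [[0.41, -0.63], [0.41, -0.64], [0.4, -0.65], [0.39, -0.66], [0.38, -0.68], [0.37, -0.69], [0.36, -0.7], [0.34, -0.72]]
```

```bash
python3 -m crank '[[14,[0.41,-0.63,0],[0,0,0]],[14,[0.41,-0.64,0],[0,0,0]],[14,[0.4,-0.65,0],[0,0,0]],[14,[0.39,-0.66,0],[0,0,0]],[14,[0.38,-0.68,0],[0,0,0]],[14,[0.37,-0.69,0],[0,0,0]],[14,[0.36,-0.7,0],[0,0,0]],[14,[0.34,-0.72,0],[0,0,0]],[14,[0,0,0],[0,0,0]]]'>/dev/null;python3 plan.py 8 8
```

```text
r 39.5 model 40.8 a 166.4 swing~0.90 z 252.5 | Fn 4.2 Ft -3.2 Fz 0.6
rows [[0.31, -0.75], [0.3, -0.76], [0.29, -0.77], [0.28, -0.78], [0.26, -0.79], [0.25, -0.81], [0.23, -0.82], [0.22, -0.83]]
```

```bash
python3 -m crank '[[14,[0.28,-0.77,0],[0,0,0]],[14,[0.28,-0.77,0],[0,0,0]],[14,[0.29,-0.77,0],[0,0,0]],[14,[0.28,-0.78,0],[0,0,0]],[14,[0.26,-0.79,0],[0,0,0]],[14,[0.25,-0.81,0],[0,0,0]],[14,[0.23,-0.82,0],[0,0,0]],[14,[0,0,0],[0,0,0]]]'>/dev/null;python3 plan.py 7 7
```

```text
r 42.2 model 43.8 a 174.2 swing~1.04 z 252.6 | Fn 4.7 Ft -3.1 Fz 1.4
rows [[0.21, -0.83], [0.18, -0.84], [0.16, -0.85], [0.13, -0.85], [0.1, -0.86], [0.07, -0.86], [0.04, -0.86]]
```

```bash
python3 -m crank '[[14,[0.21,-0.83,0],[0,0,0]],[14,[0.18,-0.84,0],[0,0,0]],[14,[0.16,-0.85,0],[0,0,0]],[14,[0.13,-0.85,0],[0,0,0]],[14,[0.1,-0.86,0],[0,0,0]],[14,[0.07,-0.86,0],[0,0,0]],[14,[0.04,-0.86,0],[0,0,0]],[14,[0,0,0],[0,0,0]]]'>/dev/null;python3 plan.py 7 7
```

```text
r 44.5 model 46.3 a 181.8 swing~1.17 z 252.5 | Fn 3.9 Ft -1.5 Fz 1.9
rows [[-0.03, -0.86], [-0.07, -0.85], [-0.11, -0.85], [-0.15, -0.84], [-0.19, -0.83], [-0.22, -0.82], [-0.26, -0.81]]
```

```bash
python3 -m crank '[[14,[-0.1,-0.87,0],[0,0,0]],[14,[-0.13,-0.86,0],[0,0,0]],[14,[-0.12,-0.85,0],[0,0,0]],[14,[-0.15,-0.84,0],[0,0,0]],[14,[-0.19,-0.83,0],[0,0,0]],[14,[-0.22,-0.82,0],[0,0,0]],[14,[0,0,0],[0,0,0]]]'>/dev/null;python3 plan.py 7 7
```

```text
r 45.7 model 47.7 a 188.2 swing~1.29 z 252.5 | Fn 3.7 Ft -3.4 Fz 2.8
rows [[-0.28, -0.8], [-0.3, -0.79], [-0.33, -0.78], [-0.36, -0.77], [-0.38, -0.76], [-0.4, -0.75], [-0.42, -0.74]]
```

```bash
python3 -m crank '[[14,[-0.4,-0.81,0],[0,0,0]],[14,[-0.42,-0.8,0],[0,0,0]],[14,[-0.35,-0.78,0],[0,0,0]],[14,[-0.36,-0.77,0],[0,0,0]],[14,[-0.38,-0.76,0],[0,0,0]],[14,[-0.4,-0.75,0],[0,0,0]],[14,[0,0,0],[0,0,0]]]'>/dev/null;python3 plan.py 7 7
```

```text
r 46.2 model 48.3 a 195.0 swing~1.40 z 252.5 | Fn 4.7 Ft -2.7 Fz 2.4
rows [[-0.41, -0.74], [-0.42, -0.73], [-0.44, -0.73], [-0.45, -0.72], [-0.47, -0.71], [-0.48, -0.7], [-0.5, -0.69]]
```

```bash
python3 -m crank '[[14,[-0.43,-0.75,0],[0,0,0]],[14,[-0.43,-0.74,0],[0,0,0]],[14,[-0.44,-0.73,0],[0,0,0]],[14,[-0.45,-0.72,0],[0,0,0]],[14,[-0.47,-0.71,0],[0,0,0]],[14,[-0.48,-0.7,0],[0,0,0]],[14,[-0.5,-0.69,0],[0,0,0]],[14,[0,0,0],[0,0,0]]]'>/dev/null;python3 plan.py 7 7
```

```text
r 46.5 model 48.7 a 202.9 swing~1.54 z 252.5 | Fn 6.2 Ft -2.1 Fz 2.7
rows [[-0.5, -0.69], [-0.52, -0.68], [-0.53, -0.67], [-0.54, -0.66], [-0.56, -0.64], [-0.57, -0.63], [-0.58, -0.62]]
```

```bash
python3 -m crank '[[14,[-0.5,-0.68,0],[0,0,0]],[14,[-0.51,-0.67,0],[0,0,0]],[14,[-0.53,-0.67,0],[0,0,0]],[14,[-0.54,-0.66,0],[0,0,0]],[14,[-0.56,-0.64,0],[0,0,0]],[14,[-0.57,-0.63,0],[0,0,0]],[14,[-0.58,-0.62,0],[0,0,0]],[14,[0,0,0],[0,0,0]]]'>/dev/null;python3 plan.py 7 7
```

```text
r 46.6 model 48.9 a 210.2 swing~1.67 z 252.5 | Fn 5.1 Ft -2.4 Fz 3.0
rows [[-0.62, -0.59], [-0.63, -0.58], [-0.64, -0.56], [-0.66, -0.55], [-0.67, -0.53], [-0.68, -0.52], [-0.69, -0.5]]
```

```bash
python3 -m crank '[[14,[-0.62,-0.59,0],[0,0,0]],[14,[-0.63,-0.58,0],[0,0,0]],[14,[-0.64,-0.56,0],[0,0,0]],[14,[-0.66,-0.55,0],[0,0,0]],[14,[-0.67,-0.53,0],[0,0,0]],[14,[-0.68,-0.52,0],[0,0,0]],[14,[-0.69,-0.5,0],[0,0,0]],[14,[0,0,0],[0,0,0]]]'|head -1;python3 plan.py 7 7
```

```text
time: 33.7
r 46.6 model 49.0 a 217.6 swing~1.80 z 252.5 | Fn 5.4 Ft -2.8 Fz 1.2
rows [[-0.7, -0.49], [-0.71, -0.47], [-0.72, -0.46], [-0.73, -0.44], [-0.74, -0.43], [-0.75, -0.41], [-0.76, -0.39]]
```

```bash
python3 -m crank '[[14,[-0.7,-0.49,0],[0,0,0]],[14,[-0.71,-0.47,0],[0,0,0]],[14,[-0.72,-0.46,0],[0,0,0]],[14,[-0.73,-0.44,0],[0,0,0]],[14,[-0.74,-0.43,0],[0,0,0]],[14,[-0.75,-0.41,0],[0,0,0]],[14,[-0.76,-0.39,0],[0,0,0]],[14,[0,0,0],[0,0,0]]]'|head -1;python3 plan.py 7 7
```

```text
time: 34.7
r 46.6 model 48.9 a 225.2 swing~1.93 z 252.5 | Fn 4.0 Ft -2.4 Fz 2.1
rows [[-0.78, -0.34], [-0.79, -0.32], [-0.8, -0.31], [-0.8, -0.29], [-0.81, -0.27], [-0.82, -0.25], [-0.82, -0.23]]
```

```bash
python3 -m crank '[[14,[-0.83,-0.25,0],[0,0,0]],[14,[-0.83,-0.25,0],[0,0,0]],[14,[-0.8,-0.3,0],[0,0,0]],[14,[-0.8,-0.29,0],[0,0,0]],[14,[-0.81,-0.27,0],[0,0,0]],[14,[-0.82,-0.25,0],[0,0,0]],[14,[-0.82,-0.23,0],[0,0,0]],[14,[0,0,0],[0,0,0]]]'|head -1;python3 plan.py 7 7
```

```text
time: 35.7
r 46.2 model 48.5 a 232.6 swing~2.06 z 252.5 | Fn 5.2 Ft -3.4 Fz 2.0
rows [[-0.82, -0.23], [-0.82, -0.21], [-0.83, -0.19], [-0.83, -0.17], [-0.83, -0.15], [-0.83, -0.13], [-0.84, -0.11]]
```

```bash
python3 -m crank '[[14,[-0.82,-0.23,0],[0,0,0]],[14,[-0.82,-0.21,0],[0,0,0]],[14,[-0.83,-0.19,0],[0,0,0]],[14,[-0.83,-0.17,0],[0,0,0]],[14,[-0.83,-0.15,0],[0,0,0]],[14,[-0.83,-0.13,0],[0,0,0]],[14,[-0.84,-0.11,0],[0,0,0]],[14,[0,0,0],[0,0,0]]]'|head -1;python3 plan.py 6 6
```

```text
time: 36.7
r 45.7 model 47.8 a 240.7 swing~2.20 z 252.6 | Fn 4.7 Ft -2.1 Fz -0.0
rows [[-0.84, -0.06], [-0.84, -0.04], [-0.84, -0.02], [-0.84, -0.01], [-0.84, 0.01], [-0.83, 0.03]]
```

```bash
python3 -m crank '[[14,[-0.84,-0.05,0],[0,0,0]],[14,[-0.84,-0.03,0],[0,0,0]],[14,[-0.84,-0.02,0],[0,0,0]],[14,[-0.84,-0.01,0],[0,0,0]],[14,[-0.84,0.01,0],[0,0,0]],[14,[-0.83,0.03,0],[0,0,0]],[14,[0,0,0],[0,0,0]]]'|head -1;python3 plan.py 6 6
```

```text
time: 37.58
r 44.9 model 47.1 a 247.3 swing~2.32 z 252.6 | Fn 3.7 Ft -2.1 Fz -0.3
rows [[-0.83, 0.09], [-0.82, 0.11], [-0.82, 0.13], [-0.82, 0.15], [-0.81, 0.17], [-0.81, 0.19]]
```

```bash
python3 -m crank '[[14,[-0.83,0.2,0],[0,0,0]],[14,[-0.82,0.2,0],[0,0,0]],[14,[-0.82,0.15,0],[0,0,0]],[14,[-0.82,0.16,0],[0,0,0]],[14,[-0.81,0.18,0],[0,0,0]],[14,[0,0,0],[0,0,0]]]'|head -1;python3 plan.py 6 6
```

```text
time: 38.33
r 43.8 model 46.3 a 252.6 swing~2.41 z 252.6 | Fn 4.5 Ft -1.8 Fz -0.2
rows [[-0.8, 0.18], [-0.8, 0.2], [-0.79, 0.22], [-0.78, 0.24], [-0.78, 0.26], [-0.77, 0.28]]
```

```bash
python3 -m crank '[[14,[-0.8,0.22,0],[0,0,0]],[14,[-0.8,0.23,0],[0,0,0]],[14,[-0.79,0.24,0],[0,0,0]],[14,[-0.78,0.25,0],[0,0,0]],[14,[-0.78,0.26,0],[0,0,0]],[14,[0,0,0],[0,0,0]]]'|head -1;python3 plan.py 4 4
```

```text
time: 39.08
r 42.6 model 45.3 a 258.2 swing~2.51 z 252.7 | Fn 5.9 Ft -2.0 Fz -1.4
rows [[-0.77, 0.25], [-0.76, 0.27], [-0.75, 0.29], [-0.74, 0.31]]
```

```bash
python3 -m crank '[[14,[-0.77,0.24,0],[0,0,0]],[14,[-0.76,0.26,0],[0,0,0]],[14,[-0.75,0.29,0],[0,0,0]],[14,[0,0,0],[0,0,0]]]'|head -1;python3 plan.py 3 4
```

```text
time: 39.58
r 42.0 model 44.7 a 261.3 swing~2.56 z 252.7 | Fn 4.8 Ft -2.1 Fz -1.0
rows [[-0.55, 0.27], [-0.54, 0.28], [-0.53, 0.29], [-0.53, 0.3]]
```

```bash
python3 -m crank '[[14,[-0.55,0.27,0],[0,0,0]],[14,[-0.54,0.28,0],[0,0,0]],[14,[-0.53,0.29,0],[0,0,0]],[14,[-0.53,0.3,0],[0,0,0]],[14,[0,0,0],[0,0,0]]]'|head -1;python3 plan.py 3 4
```

```text
time: 40.2
r 41.1 model 43.9 a 264.6 swing~2.62 z 252.7 | Fn 5.0 Ft -2.0 Fz -1.7
rows [[-0.52, 0.31], [-0.51, 0.32], [-0.5, 0.33], [-0.5, 0.34]]
```

```bash
python3 -m crank '[[14,[-0.52,0.3,0],[0,0,0]],[14,[-0.51,0.31,0],[0,0,0]],[14,[-0.5,0.32,0],[0,0,0]],[14,[0,0,0],[0,0,0]]]'|head -1;python3 plan.py 2 4
```

```text
time: 40.7
r 40.5 model 43.3 a 267.0 swing~2.66 z 252.8 | Fn 5.5 Ft -2.8 Fz -0.9
rows [[-0.34, 0.21], [-0.33, 0.22], [-0.33, 0.22], [-0.33, 0.23]]
```

```bash
python3 -m crank '[[14,[-0.5,0.31,0],[0,0,0]],[14,[-0.5,0.33,0],[0,0,0]],[14,[-0.5,0.34,0],[0,0,0]],[14,[0,0,0],[0,0,0]]]'|head -1;python3 plan.py 2 4
```

```text
time: 41.2
r 40.1 model 42.9 a 268.4 swing~2.68 z 252.7 | Fn 4.8 Ft -4.8 Fz -0.4
rows [[-0.31, 0.25], [-0.31, 0.25], [-0.31, 0.26], [-0.3, 0.26]]
```

```bash
python3 -m crank '[[14,[-0.3,0.2,0],[0,0,0]],[14,[0,0,0],[0,0,0]],[14,[0,0,0],[0,0,0]],[14,[0,0,0],[0,0,0]]]'|head -1;python3 plan.py 2 4
```

```text
time: 41.7
r 40.1 model 42.8 a 268.6 swing~2.69 z 252.8 | Fn 4.2 Ft -5.5 Fz -0.5
rows [[-0.3, 0.27], [-0.3, 0.27], [-0.29, 0.28], [-0.29, 0.28]]
```

```bash
python3 -m crank '[[14,[0.2,-0.4,0.2],[0,0,0]],[14,[0.2,-0.2,0],[0,0,0]],[14,[0,0,0],[0,0,0]]]'|head -1;python3 plan.py 2 4
python3 -m crank '[[22,[0,0,0],[0,0,0]],[30,[0,0,0],[0,0,0]],[50,[0,0,0],[0,0,0]],[50,[0,0,0],[0,0,0]],[50,[0,0,-8],[0,0,0]],[50,[0,0,-25],[0,0,0]],[50,[0,0,-40],[0,0,0]],[50,[0,0,-40],[0,0,0]],[50,[0,0,0],[0,0,0]],[50,[0,0,0],[0,0,0]]]'
sed -i 's/img\[185:245,280:360\]/img[120:320,200:460]/; s/fx=10,fy=10/fx=3,fy=3/' look.py; python3 look.py pics/e1.png
```

```text
time: 42.08
r 40.3 model 42.9 a 268.2 swing~2.68 z 252.7 | Fn 3.4 Ft -5.3 Fz 0.0
rows [[-0.28, 0.29], [-0.28, 0.29], [-0.28, 0.3], [-0.27, 0.3]]
time: 43.32
position: [0.5621, -0.1024, 0.3656]
eef_rot: [0.461, 3.107, -0.0]
contact_force: [-0.6, 0.3, 0.9]
gripper_width: 0.0497
grasp_force: 0.0
[ 0.56188388 -0.10234542  0.36453801] 0.02129288730883392 [-0.21574162 -0.02264335 -0.37832616] [0.04040672 0.01211884 0.04615892]
stylus_foot [(0.77, array([311., 197.])), (0.43, array([219.,  33.]))]
carriage [(0.75, array([309., 176.])), (0.54, array([300., 178.])), (0.27, array([312., 195.]))]
nominal foot px [317.50006758 217.01271825] [ 0.56157332 -0.10223254  0.13703825]
nominal on mouth plane px [317.88096023 181.25771693]
```

View pics/e1.png

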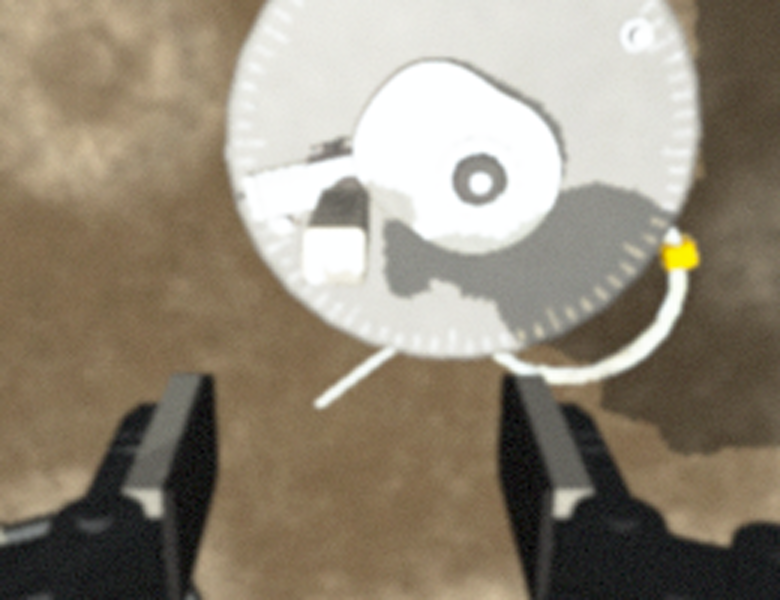

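The stylus stands in the carriage beside the cam (handle top at crop 335,253; bar end at 252,197). I check the bar angle and the uprightness with numbers.

Run:
```python
from h import *
img,d,c=cam("wrist");P=cloud(c,d);s=get_state()
cr=lambda u,v:(200+u/3,120+v/3)
n=plane(c,*cr(480,180),.064);
for u,v in((252,197),):
    print("depth z",P[int(cr(u,v)[1]),int(cr(u,v)[0])+1]);b=plane(c,*cr(u,v),.03)
print("nut",n,"bar angle",np.degrees(np.arctan2(*(b-n)[1::-1]))%360)
m=(P[...,2]>.105)&(P[...,2]<.13)&(np.hypot(P[...,0]-n[0],P[...,1]-n[1])<.09)
print("handle top",P[m].mean(0),m.sum(),np.percentile(P[m][:,2],[10,50,90]))
h=P[m].mean(0);print("handle polar",np.hypot(*(h-n)[:2]),np.degrees(np.arctan2(*(h-n)[1::-1]))%360)
g=np.load("g1.npz");c=(float(g["f"]),float(g["cx"]),float(g["cy"]),g["R"],g["o"])
b0=plane(c,245+393/3.6,110+85/3.6,.03);n0=plane(c,323.4,213.7,.064);print("initial bar",np.degrees(np.arctan2(*(b0-n0)[1::-1]))%360)
```

```text
depth z [ 0.55807818 -0.13869852  0.02219404]
nut [ 0.5637868  -0.06150181  0.064     ] bar angle 264.65304786976
handle top [ 0.55649118 -0.10595235  0.11719539] 471 [0.112386   0.11838335 0.11939353]
handle polar 0.045045278900186066 260.67919784843565
initial bar 136.68096319757268
```

Total sweep is about 149° (far stop) and the handle top is at 0.119 m, so the stylus is home and upright. I hand the job in.

```bash
python3 -c "
from station import *
print(job_done())"
```

```text
the job is handed in; nothing more can be done
None
```

The ball stylus traced the cam from the starting stop to the far stop with readings of about 3 to 6 N (taken between moves), and it now stands fully home and upright in the carriage with the gripper clear; the job is handed in, and no verdict was returned.

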